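Close up the bench steam cleaner

TASK

The steam cleaner has been refilled and its drip tray emptied; make it ready to heat. Slide the drip tray fully home into the bay under the grating, and close the filler: set the cap level on the threaded neck, turn it back (anticlockwise) until the thread drops into place, then screw it forward (clockwise) until it is fully down. Leave the other things on the cabinet where they are.

Things in the scene. Friction and masses are not known exactly. Their poses are not given: they have to be found in the camera images.
- steam_cleaner: Bench steam cleaner, steel boiler housing on a black plinth, fixed. Origin on the cabinet top; its own -x is the front (nozzle, gauge), z up. In mm: plinth x -105..85, y -85..85, 51 high, drip grating on its front part; housing x -30..85, y -85..85, 140 high; the nozzle reaches out to x -70 at z 84..117. The room's back wall is at world x = 0.72 m.
- bay_mouth (a point): Middle of the drip bay's mouth at cabinet-top level, in the plinth's front face (x -105, y 0 mm of the steam cleaner, same axes; the bay runs inward along +x). The bay is 118 mm wide, its mouth flared to 128, 42 high, 118 deep; its floor is the cabinet top.
- drip_tray: Shallow steel pan, 110 mm long (own x), 112 wide, 28 high, standing loose before the bay, 0.24 to 0.39 kg. Origin: centre of its underside; the +x end goes in first. At x -55..-60 a black front panel 136 wide, 41 high. Fully home, the panel touches the plinth and the origin is 55 mm inside bay_mouth, axes parallel; side play in the bay 3 mm each way.
- tray_pull (a point): Grip point on the tray's pull tongue, 84 mm from the tray's origin along its -x, 24 mm up; axes as the tray. The tongue sticks out of the front panel: 20 mm wide (y), z 12..30, x -60..-102 mm of the tray.
- filler_seat (a point): On the housing's top, 140 mm above the cabinet, on the threaded filler neck's axis; axes as the steam cleaner. Steel neck 26 mm high, 60 across, rim bevelled, with four thread ridges (71 across, flat tops 19 mm up), 20 deg gaps between; a 3.5 mm tooth on each ridge's clockwise end blocks a cap turned forward on top. Where the gaps lie round the axis varies and is not told.
- filler_cap: Black screw cap, 83 mm across, loose, right way up, 0.13 to 0.21 kg. Origin: centre of its lower rim, z up. 27 mm high, with a bar grip on top. Four lugs inside the skirt, on its x and y axes, run on the thread. Height of the origin over filler_seat: 18 mm riding on the ridge tops (21.5 on the teeth), 8.5 mm dropped into the thread starts, 4.0 mm fully down.
- cap_grip (a point): Middle of the cap's bar grip, 43 mm above the cap's origin, axes as the cap. The bar is 66 mm long (x), 18 wide (y), 27 to 51 mm up. Turned anticlockwise (from above) by at most 90 deg, the loosely held cap falls in by its own weight and soon can turn back no further; clockwise from there, 45 to 80 deg, it sinks by its own weight or a light push until it stops fully down.
- pickle_jar: Small blue jar with a white lid, 50 mm across, 54 high, bystander; origin at the centre of its underside.
- pliers: Small pliers with black grips lying flat, 137 mm long (own y), bystander; origin at the middle of the underside.
- solder_spool: Black spool of silver wire, 48 mm across, 22 high, bystander; origin at the centre of its underside.
- rouge_pot: Small red pot with a white lid, 40 mm across, 38 high, bystander; origin at the centre of its underside.
- needle_file: Needle file with a blue sleeve lying flat, 160 mm long (own y), bystander; origin at the middle of the underside.

How it is judged:
By the outcome, as a careful person would: the job done as asked, in the order asked, and still so for the second after the job is handed in, with the robot touching nothing.
It also fails if it takes over 69 s, if anything falls off the work surface, if the arm or the gripper's body presses on something with over 40 N, if the wrist force passes 120 N, or if a joint passes its speed limit or range.

ROBOT

A 6-joint arm with a two-finger parallel gripper is mounted at the origin on a cart in front of the work surface, level with it; the furniture and walls round the work are solid. World frame = base frame: x ahead of the robot, y to its left, z up, the work surface at z = 0. Lengths are in mm, angles in rad, forces in N, time in s.
With the tool pointing down it reaches from about 350 to 975 mm from the base axis. Payload 7.1 kg.
Tool frame: the origin (TCP) lies on the centre line of the jaws, within the pads' length; the fingertips stand 17 mm ahead of it and the grasp point (between the pads) lies 2 mm behind it (tip_extent is the distance from the TCP to the fingertips, in mm); z points along the fingers, y is the line along which they close (so a half turn about z gives the same grasp; the last joint's range is limited). The gripper opens to 88 mm and grips with 3 to 60 N. Pads are 20 mm wide; open, the fingers measure 115 mm over their backs; the gripper's body (75 mm by 178 mm) begins 61 mm behind the grasp point.
Start: joints at [-1.256, 0.423, 1.63, -0, 1.089, -0.019], TCP at [204.789, -590.48, 239.675] pointing down, gripper open.
Joint ranges: [-3, 3], [-0.9, 2.11], [0.09, 2.58], [-1.31, 4.45], [0.11, 2.69], [-2.54, 2.54]. Speed limits (rad/s): [2.39, 2.39, 3.01, 3.14, 3.14, 3.14].

INTERFACE

Orientations are given as a rotation vector (axis times angle).
In Python, from workcell import get_obs, get_image, camera_model, close_job, look_for, outline_of, pinpoint, tip_extent gives the robot as it stands.
- The arm moves only by the shell command python3 -m jog 'ROWS'. ROWS is text: rows parted by semicolons, each of 7 numbers parted by spaces: the shift along the tool's x, y, z as a fraction of full scale, then the turn, a rotation vector about the tool's x, y, z as a fraction of full scale, then the closure, from -1 (fully open) to 1 (shut). A call has 1 to 8 rows; each row is the pose to reach, as a shift and turn from the pose commanded when the call began, along the tool's axes at that moment; what a row does not reach only later rows make up. Full scale, the value 1, is 0.2 m for a shift and 30 degrees for a turn. A row lasts 1/10 s, in which the tool goes at most 50 mm and 8.59 degrees, less where a joint would pass 70% of its speed; a pose out of reach is approached as far as the arm can. A call with a number of a shift or a turn outside -1 to 1 is refused whole. A call with a gripper value outside its range is refused whole. The fingers move at their own pace and stop on an object; the grip force is fixed at half the most. Time passes only in rows, so rows that repeat a pose let the fingers close. It gives the time, the measured TCP pose, the force, the opening and the grip force at its end, in the units of the state.
- get_obs(): the state, without advancing time (a new reading comes with each control period).
- get_image(name): name is "scene" or "top" or "wrist"; returns the picture (400x640x3 uint8, red, green, blue); there is no depth.
- camera_model(name): a dict with "fx", "fy", "cx", "cy" (pixels), "origin" and "orientation" of the camera in the world; the wrist camera has in their place "tool_from_camera" (4x4, takes a point from camera to tool coordinates, whose origin is the TCP and whose axes are the flange's). Camera axes: x right, y down, z forward; pixel columns grow to the right and rows downward; lengths in mm; the calibration is good to about 2 mm. The wrist camera is an equidistant fisheye: a pixel r from the principal point sees the ray r / f radians off the axis. A picture is of the moment at which its call begins: read the wrist's pose just before it. camera_model takes no time and is no camera call.
- close_job(): hands the job in; it is judged then, once.
Trained networks look in the newest picture that a camera, given by its name, has taken for a name from the list of things; names that differ only in an ending like _2 or _b are one class to them, and where a whole thing is asked for, a point or a joint stands for the part that bears it (a point fixed in the world has none). Each returns a list of dicts, best first, with "confidence" (0 to 1); they miss things now and then, are a little off and sometimes report something else, mostly with a low value. They report only what shows in the picture. A call takes as long as a camera call.
- look_for(target, camera): "xyz" ([x, y, z] in mm, in the coordinates of the camera as it stood for that picture, good to about 4 mm: the middle of the surface that is visible of it).
- outline_of(target, camera): "mask" (400x640 bool, what is visible of it).
- pinpoint(target, camera): "xyz" ([x, y, z] in mm, in the coordinates of the camera as it stood for that picture, good to about 4 mm: a listed point, or the origin of a listed thing).
The state is a dict: "t": time; "qpos": joint angles; "qvel": joint speeds; "joint_torque": joint torques, N m; "ee_pos": TCP position; "orientation": TCP orientation; "ft_force": force on the tool from outside, world axes, zero at the start; "moment": the same for the moment, N m; "width": finger opening in mm; "grasp_force": force on a finger pad.
Only numpy, scipy, OpenCV 4.12 (cv2) and the standard library are available. Lean on these libraries where they do the work, as an engineer would, in place of code of your own. Each camera call takes 0.05 s, during which the arm holds its last target. There are 200 camera calls.

## Working session

There is one attempt and no reset: what is moved stays moved. The work goes in short steps, Python scripts to look and compute and a shell command to move; the robot and the scene stay as the last step left them, time stands still between calls to the robot, and variables do not carry over. Pictures are saved under pics/ and viewed, at most 15 in all, crops included, and the job is handed in when it is done.

```bash
mkdir -p pics; ls; cat > h.py <<'E'
import numpy as np, cv2
from scipy.spatial.transform import Rotation as R
from workcell import *
def cam(name):
    m=camera_model(name)
    if name=="wrist":
        o=get_obs(); T=np.eye(4); T[:3,:3]=R.from_rotvec(o["orientation"]).as_matrix(); T[:3,3]=o["ee_pos"]
        return m,T@np.array(m["tool_from_camera"])
    T=np.eye(4); r=np.array(m["orientation"]); T[:3,:3]=r if r.shape==(3,3) else R.from_rotvec(r).as_matrix(); T[:3,3]=m["origin"]
    return m,T
def shot(name,fn=None):
    m,T=cam(name); im=get_image(name)
    if fn: cv2.imwrite(f"pics/{fn}.png",im[:,:,::-1])
    return m,T,im
def W(T,p): return (T@np.r_[p,1])[:3]
def pts(cams,targets,fn=pinpoint,k=1):
    for c in cams:
        m,T,_=shot(c)
        for t in targets:
            for d in fn(t,c)[:k]: print(c,t,round(d["confidence"],2),W(T,d["xyz"]).round(0))
def mv(p,o=None):
    """world delta -> tool fraction, for target world pos p"""
    s=get_obs(); Rm=R.from_rotvec(s["orientation"])
    print("shift frac",(Rm.inv().apply(np.array(p)-s["ee_pos"])/200).round(3))
def ray(m,T,u,v,fish=False):
    if fish:
        a=np.array([(u-m["cx"])/m["fx"],(v-m["cy"])/m["fy"]]); r=np.hypot(*a); d=np.r_[a/r*np.sin(r),np.cos(r)]
    else: d=np.array([(u-m["cx"])/m["fx"],(v-m["cy"])/m["fy"],1])
    d=T[:3,:3]@d; return T[:3,3],d/np.linalg.norm(d)
E
python3 - <<'E'
from h import *
print(camera_model("scene"),camera_model("top"),camera_model("wrist"));print(get_obs())
a=shot("scene","s0")[2]; b=shot("top","t0")[2]
pts(["scene","top"],["bay_mouth","drip_tray","tray_pull","filler_seat","filler_cap","cap_grip","steam_cleaner","pickle_jar","pliers","solder_spool","rouge_pot","needle_file"])
E
```

```text
pics
{'fx': 465.9054925931815, 'fy': 465.9054925931815, 'cx': 324.0049355614753, 'cy': 201.31806717866945, 'origin': array([-170.57697209,  411.79758563,  951.45731337]), 'orientation': array([-1.35338749,  2.28006726, -0.84433401])} {'fx': 388.98710470488686, 'fy': 388.98710470488686, 'cx': 324.0066613555997, 'cy': 194.05722839193908, 'origin': array([ 415.39703202,   64.59336397, 1113.42984267]), 'orientation': array([-2.15628782,  2.21431722, -0.06987983])} {'fx': 309.70691628693146, 'fy': 309.70691628693146, 'cx': 316.7407310417346, 'cy': 204.26566208237128, 'tool_from_camera': array([[ 5.02115020e-05, -9.64644067e-01, -2.63556108e-01,
         7.10346823e+01],
       [ 9.99998906e-01, -3.41120961e-04,  1.43905509e-03,
         1.82751452e-02],
       [-1.47808046e-03, -2.63555892e-01,  9.64642995e-01,
        -1.45811162e+02],
       [ 0.00000000e+00,  0.00000000e+00,  0.00000000e+00,
         1.00000000e+00]])}
{'t': 0.0, 'qpos': array([-1.25597355e+00,  4.23848701e-01,  1.63070230e+00, -6.48711795e-05,
        1.08858965e+00, -1.90126554e-02]), 'qvel': array([ 1.94502942e-03, 
[... 605 characters left out ...]
  25.]
scene filler_seat 0.96 [579. 169. 139.]
scene filler_cap 0.84 [ 618. -138.   -0.]
scene cap_grip 0.88 [ 619. -138.   43.]
scene steam_cleaner 0.91 [576. 147.  -5.]
scene pickle_jar 0.67 [382. 247.   1.]
scene pliers 0.64 [371. 133.   0.]
scene solder_spool 0.62 [ 348. -163.    2.]
scene rouge_pot 0.84 [339. 274.  -0.]
top drip_tray 0.67 [522. -35.  -2.]
top tray_pull 0.62 [ 497. -113.   24.]
top filler_seat 0.73 [583. 168. 137.]
top filler_cap 0.64 [ 621. -139.   -0.]
top cap_grip 0.94 [ 617. -139.   43.]
top steam_cleaner 0.75 [572. 143.  -0.]
top pickle_jar 0.78 [382. 244.  -1.]
top pliers 0.51 [369. 137.   1.]
top rouge_pot 0.47 [336. 271.   2.]
top needle_file 0.7 [378.   7.   1.]
```

```bash
python3 -c "
import cv2
a=cv2.imread('pics/t0.png');a=a[40:340,130:530];cv2.imwrite('pics/t0c.png',cv2.resize(a,(800,600),interpolation=3))"
```

```text
(no output)
```

View pics/t0c.png

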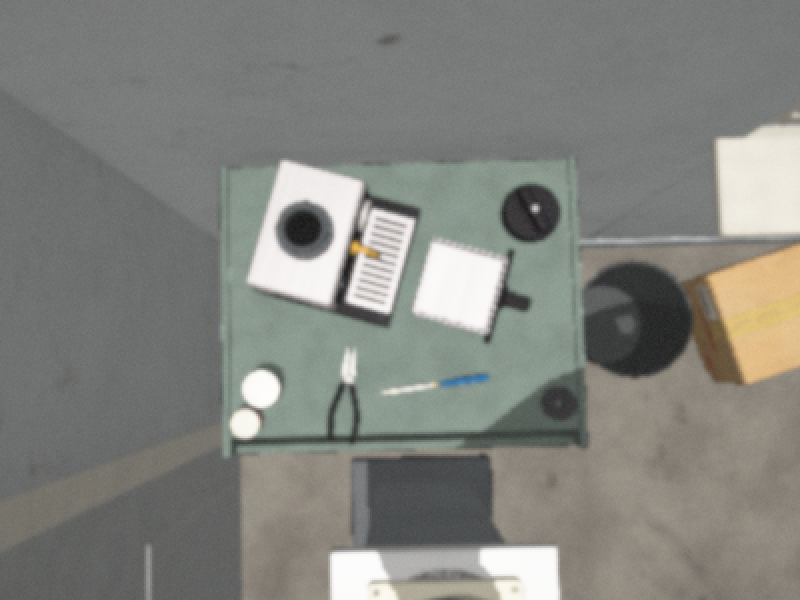

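View pics/s0.png

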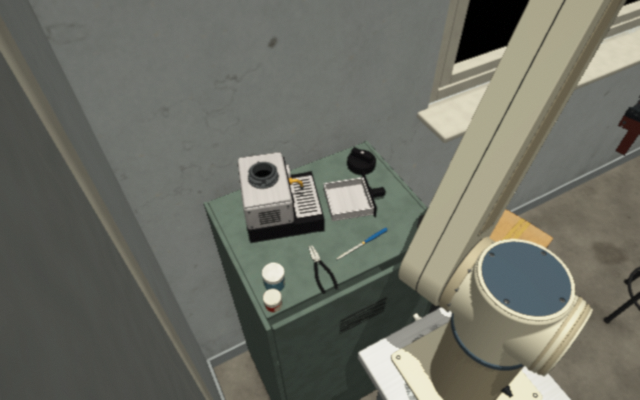

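The top picture shows the cleaner (crop px 230-420, 160-325) facing world -y. The tray stands before it with its tongue at about (517,300), the cap is at (530,212) and the small items are at the near edge. The scene picture agrees. I'll now move the wrist camera in to measure.

```bash
R1="1 -0.95 -0.15 0 0 -1 -1"; python3 -m jog '0.25 -0.24 -0.1 0 0 -0.28 -1;0.5 -0.48 -0.15 0 0 -0.56 -1;0.75 -0.72 -0.15 0 0 -0.84 -1;1 -0.95 -0.15 0 0 -1 -1;1 -0.95 -0.15 0 0 -1 -1;1 -0.95 -0.15 0 0 -1 -1'; python3 -c "
from h import *
mv([500,-70,300]); print(tip_extent, get_obs()['t'])"
```

```text
t: 2.0
ee_pos: [332.3, -342.6, 269.9]
orientation: [-2.856, -1.308, -0.001]
ft_force: [-0.3, -0.2, -0.9]
width: 87.5
grasp_force: 0.0
shift frac [ 1.58  -0.255 -0.149]
17.0 2.0
```

```bash
python3 -m jog '0.25 -0.04 -0.1 0 0 -0.28 -1;0.5 -0.08 -0.15 0 0 -0.56 -1;0.75 -0.12 -0.15 0 0 -0.84 -1;1 -0.15 -0.15 0 0 -1 -1;1 -0.15 -0.15 0 0 -1 -1'; python3 - <<'E'
from h import *
mv([520,-60,300]); 
pts(["wrist"],["drip_tray","tray_pull","filler_cap","cap_grip"])
E
```

```text
t: 2.5
ee_pos: [441.8, -170.9, 300.2]
orientation: [2.414, 2.009, 0.002]
ft_force: [-0.6, 0.1, -0.8]
width: 87.7
grasp_force: 0.0
shift frac [0.616 0.283 0.002]
wrist drip_tray 0.64 [516. -34.   2.]
wrist tray_pull 0.63 [ 495. -119.   24.]
wrist filler_cap 0.72 [ 620. -144.   -1.]
wrist cap_grip 0.78 [ 617. -139.   42.]
```

```bash
python3 -m jog '0.2 0.1 0 0 0 0 -1;0.4 0.2 0 0 0 0 -1;0.62 0.28 0 0 0 0 -1;0.62 0.28 0 0 0 0 -1'; python3 - <<'E'
from h import *
import pickle
shot("wrist","w1")
pts(["wrist"],["drip_tray","tray_pull","filler_cap","cap_grip","filler_seat","bay_mouth","steam_cleaner"])
pickle.dump(cam("wrist"),open("w1.pkl","wb")); print(get_obs()["t"])
E
```

```text
t: 3.15
ee_pos: [520.0, -61.6, 299.6]
orientation: [2.421, 2.002, 0.002]
ft_force: [-0.7, -0.7, -0.6]
width: 87.6
grasp_force: 0.0
wrist drip_tray 0.72 [ 497. -116.   24.]
wrist tray_pull 0.74 [ 497. -115.   22.]
wrist filler_cap 0.8 [ 620. -144.    2.]
wrist cap_grip 0.61 [ 618. -137.   48.]
wrist steam_cleaner 0.97 [573. 145.   2.]
3.6
```

View pics/w1.png

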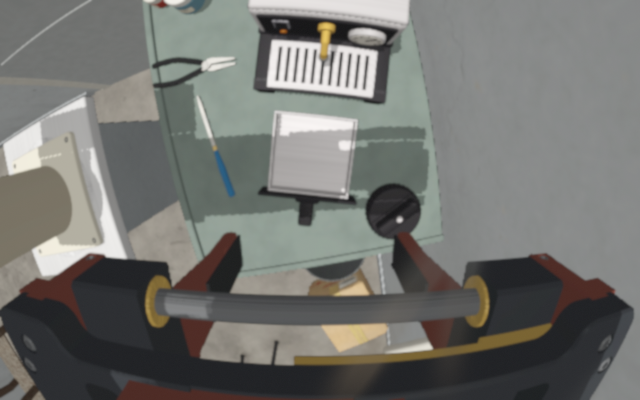

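The wrist view shows the plinth front edge at rows 90-100, the tray at (270-357,112-198), the tongue at (305,212), and the cap at (393,210) with its bar running diagonally. I'll zoom in for corner pixels.

```bash
python3 -c "
import cv2
a=cv2.imread('pics/w1.png');a=a[20:245,235:445];cv2.imwrite('pics/w1c.png',cv2.resize(a,None,fx=2.6,fy=2.6,interpolation=2))"
```

```text
(no output)
```

View pics/w1c.png

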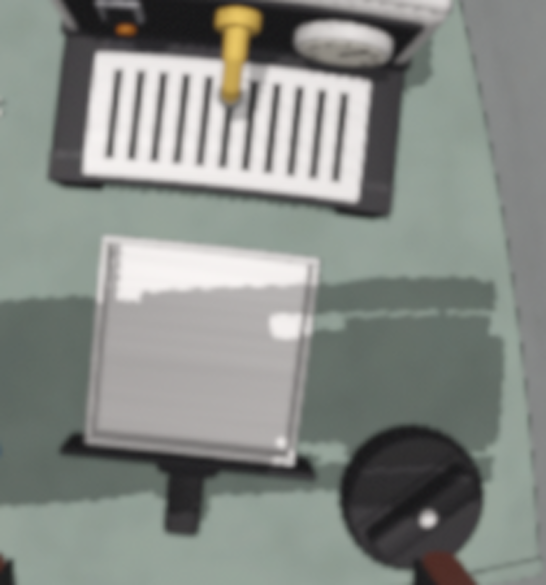

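```bash
cat > w.py <<'E'
from h import *
import pickle
m,T=pickle.load(open("w1.pkl","rb"))
def P(u,v,z):
    o,d=ray(m,T,235+u/2.6,20+v/2.6,True); return (o+d*(z-o[2])/d[2])
def seg(n,a,b,z):
    A,B=P(*a,z),P(*b,z); d=B-A; print(n,A[:2].round(1),B[:2].round(1),"mid",((A+B)/2)[:2].round(1),"len",np.linalg.norm(d).round(1),"yaw",np.degrees(np.arctan2(d[1],d[0])).round(1))
seg("plinth base R->L (yaw-90=x? )",(50,182),(389,215),0)
seg("tray far",(103,237),(318,260),28)
seg("tray near",(86,443),(294,464),28)
seg("tray left",(86,443),(103,237),28)
seg("tray right",(294,464),(318,260),28)
seg("tongue l",(166,530),(170,472),30)
seg("tongue r",(196,534),(205,475),30)
seg("bar",(372,530),(465,470),51)
seg("cap lr",(341,495),(482,495),27)
E
python3 w.py; python3 - <<'E'
from h import *
mv([520,130,330])
E
```

```text
plinth base R->L (yaw-90=x? ) [452.   69.4] [632.2  15.9] mid [542.1  42.7] len 188.0 yaw -16.5
tray far [478.3  30.8] [584.6  -2.1] mid [531.5  14.3] len 111.3 yaw -17.2
tray near [446.3 -74.1] [ 553.6 -106.8] mid [499.9 -90.4] len 112.2 yaw -16.9
tray left [446.3 -74.1] [478.3  30.8] mid [462.3 -21.6] len 109.6 yaw 73.0
tray right [ 553.6 -106.8] [584.6  -2.1] mid [569.1 -54.4] len 109.1 yaw 73.5
tongue l [ 478.7 -129.6] [487.6 -97.9] mid [ 483.1 -113.8] len 32.9 yaw 74.4
tongue r [ 494.3 -135. ] [ 505.6 -103.1] mid [ 500. -119.] len 33.7 yaw 70.5
bar [ 587.1 -143.6] [ 641.  -120.8] mid [ 614.1 -132.2] len 58.5 yaw 22.9
cap lr [ 576.2 -129.2] [ 656.3 -145. ] mid [ 616.2 -137.1] len 81.6 yaw -11.2
shift frac [ 0.956 -0.174 -0.151]
```

```bash
python3 -m jog '0.24 -0.05 -0.1 0 0 0 -1;0.48 -0.1 -0.15 0 0 0 -1;0.72 -0.15 -0.15 0 0 0 -1;0.92 -0.17 -0.15 0 0 0 -1;0.92 -0.17 -0.15 0 0 0 -1;0.92 -0.17 -0.15 0 0 0 -1'; python3 - <<'E'
from h import *
import pickle
_,_,a=shot("wrist","w2")
pts(["wrist"],["filler_seat","bay_mouth","steam_cleaner"])
pickle.dump(cam("wrist"),open("w2.pkl","wb")); print(get_obs()["t"],cam("wrist")[1][:3,3])
cv2.imwrite('pics/w2c.png',cv2.resize(a[0:240,190:450,::-1],None,fx=2.5,fy=2.5,interpolation=2))
E
sed -i 's/^seg.*//' w.py; cat >> w.py <<'E'
seg("plinth",(50,182),(389,215),51)
seg("plinth",(50,182),(389,215),42)
E
python3 w.py
```

```text
t: 4.2
ee_pos: [519.2, 124.1, 329.6]
orientation: [2.42, 2.003, -0.001]
ft_force: [0.8, -0.6, -0.3]
width: 88.0
grasp_force: 0.0
wrist filler_seat 0.31 [384. 245.  -1.]
wrist steam_cleaner 0.55 [572. 145.   2.]
4.45 [532.40132083 192.69277354 475.50226607]
plinth [461.   62.2] [620.6  14.7] mid [540.8  38.5] len 166.5 yaw -16.5
plinth [459.4  63.5] [622.6  14.9] mid [541.   39.2] len 170.3 yaw -16.5
```

View pics/w2c.png

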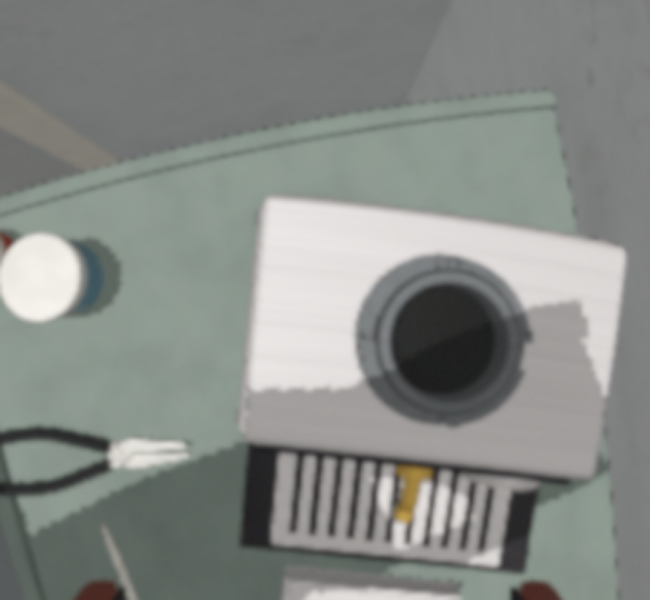

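```bash
sed 's/w1.pkl/w2.pkl/;s#235+u/2.6,20+v/2.6#190+u/2.5,v/2.5#;/^seg/d' w.py > w2.py; cat >> w2.py <<'E'
c=[(265,197),(627,247),(597,480),(240,432)]
for i in range(4): seg("house%d"%i,c[i],c[(i+1)%4],140)
q=np.mean([P(*k,140) for k in c],0); print("house mid",q)
seg("plinth",(240,546),(525,572),51)
seg("ridge lr",(357,338),(528,340),159)
seg("ridge fb",(441,255),(446,425),159)
seg("rim lr",(380,338),(508,340),166)
seg("hole lr",(391,338),(497,340),166)
seg("hole fb",(443,285),(446,397),166)
# pull-based check
y=np.radians(73.3);ux=np.array([np.cos(y),np.sin(y)])
print("origin from house mid",q[:2]-27.5*ux)
E
python3 w2.py
```

```text
house0 [519.7 242.6] [675.3 196.4] mid [597.5 219.5] len 162.3 yaw -16.5
house1 [675.3 196.4] [645.7  92. ] mid [660.5 144.2] len 108.5 yaw -105.8
house2 [645.7  92. ] [488.6 144. ] mid [567.1 118. ] len 165.5 yaw 161.7
house3 [488.6 144. ] [519.7 242.6] mid [504.1 193.3] len 103.4 yaw 72.5
house mid [582.29694041 168.70839857 140.        ]
plinth [462.7  66. ] [625.1  17.3] mid [543.9  41.6] len 169.6 yaw -16.7
ridge lr [545.8 175.7] [616.2 162.9] mid [581.  169.3] len 71.5 yaw -10.3
ridge fb [585.9 203.3] [575.8 133.5] mid [580.8 168.4] len 70.6 yaw -98.2
rim lr [554.5 174.4] [605.9 164.9] mid [580.2 169.6] len 52.3 yaw -10.5
hole lr [558.9 173.6] [601.4 165.6] mid [580.1 169.6] len 43.3 yaw -10.7
hole fb [583.3 191.1] [576.7 146.2] mid [580.  168.6] len 45.4 yaw -98.3
origin from house mid [574.39452611 142.36827996]
```

```bash
python3 -m jog '-0.25 0 0 0 0 0.1 -1;-0.5 0 0 0 0 0.2 -1;-0.75 0 0.1 0 0 0.2 -1;-1 0 0.2 0 0 0.2 -1;-1 0 0.3 0 0 0.2 -1'; python3 -c "
from h import *
mv([492.5,-117,22])"
```

```text
t: 4.95
ee_pos: [480.8, -77.3, 269.8]
orientation: [2.527, 1.864, 0.001]
ft_force: [0.1, 0.5, -0.3]
width: 87.7
grasp_force: 0.0
shift frac [-0.171  0.112  1.239]
```

```bash
python3 -m jog '-0.17 0.11 0.2 0 0 -0.015 -1;-0.17 0.11 0.45 0 0 -0.015 -1;-0.17 0.11 0.7 0 0 -0.015 -0.5;-0.17 0.11 0.9 0 0 -0.015 -0.3;-0.17 0.11 0.9 0 0 -0.015 -0.3'; python3 - <<'E'
from h import *
mv([492.5,-117,22]); pts(["wrist","top"],["tray_pull"])
E
```

```text
t: 5.45
ee_pos: [488.4, -111.6, 84.6]
orientation: [-2.511, -1.874, 0.011]
ft_force: [-0.4, 0.2, -0.4]
width: 67.2
grasp_force: 0.0
shift frac [-0.02   0.031  0.313]
wrist tray_pull 0.81 [ 499. -117.   25.]
top tray_pull 0.89 [ 498. -115.   26.]
```

```bash
python3 -m jog '-0.01 0.04 0.15 0 0 0 -0.3;-0.01 0.04 0.31 0 0 0 -0.3;-0.01 0.04 0.31 0 0 0 0.2;-0.01 0.04 0.31 0 0 0 0.6;-0.01 0.04 0.31 0 0 0 1;-0.01 0.04 0.31 0 0 0 1;-0.01 0.04 0.31 0 0 0 1;-0.01 0.04 0.31 0 0 0 1'; python3 - <<'E'
from h import *
mv([534.2,12.7,22]);pts(["top","scene"],["drip_tray","tray_pull"])
E
```

```text
t: 6.45
ee_pos: [500.0, -115.8, 28.7]
orientation: [2.515, 1.881, 0.0]
ft_force: [-2.3, 0.4, 8.9]
width: 20.1
grasp_force: 29.4
shift frac [ 0.665 -0.018  0.033]
top drip_tray 0.63 [522. -34.   1.]
top tray_pull 0.82 [ 505. -115.   23.]
scene drip_tray 0.78 [526. -35.   0.]
scene tray_pull 0.85 [ 499. -113.   23.]
```

```bash
python3 - <<'E'
from h import *
a=shot("wrist","w3")[2]; b=shot("top","t3")[2]
c=np.hstack([cv2.resize(a,(480,300)),cv2.resize(b[110:210,240:400],(320,200)).repeat(1,0)[:200] if 0 else np.zeros((300,0,3),np.uint8)])
t=cv2.resize(b[110:215,240:410],None,fx=4.7,fy=4.7,interpolation=2)[:,:799]
out=np.zeros((600,800,3),np.uint8); out[:300,:480]=cv2.resize(a,(480,300)); 
cv2.imwrite("pics/w3c.png",a[:,:,::-1]); cv2.imwrite("pics/t3c.png",t[:,:,::-1]); print(t.shape,get_obs()["ft_force"])
E
```

```text
(494, 799, 3) [-3.39357269 -0.28044251 10.36511065]
```

View pics/w3c.png

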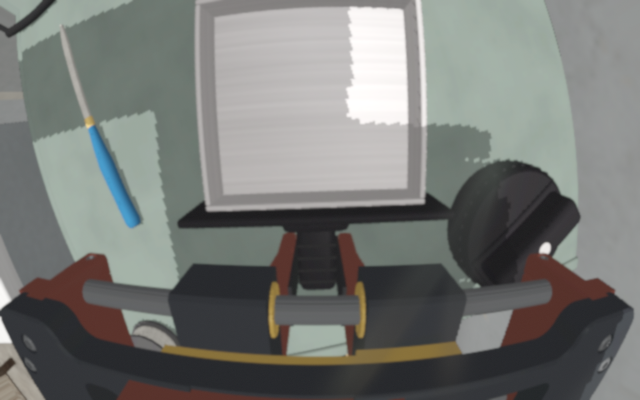

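```bash
python3 - <<'E'
from h import *
m,T=cam("wrist"); o=get_obs()
print(np.array(m["tool_from_camera"]).round(3), o["ee_pos"],o["orientation"])
def P(u,v,z):
    a,d=ray(m,T,u,v,True); return (a+d*(z-a[2])/d[2])[:2].round(1)
for n,u,v,z in [("near rim L",207,208,28),("near rim R",424,205,28),("tongue tip",317,288,30),("tongue root",317,232,30),("TCP?",0,0,0)]: print(n,P(u,v,z) if u else "")
p=np.linalg.inv(T)@np.r_[o["ee_pos"],1]; th=np.arctan2(np.hypot(p[0],p[1]),p[2]); r=th*m["fx"]/np.hypot(p[0],p[1]); print("TCP px",m["cx"]+r*p[0],m["cy"]+r*p[1])
E
```

```text
[[   0.      -0.964   -0.265   71.347]
 [   1.      -0.       0.      -0.627]
 [  -0.      -0.265    0.964 -145.811]
 [   0.       0.       0.       1.   ]] [ 500.03173204 -115.86239263   28.66167417] [2.51562943e+00 1.88134155e+00 2.21604165e-04]
near rim L [453.7 -71.8]
near rim R [ 560.8 -101.7]
tongue tip [ 495.4 -130. ]
tongue root [504.5 -99. ]
TCP? 
TCP px 317.80127823269817 262.28725832244436
```

View pics/t3c.png

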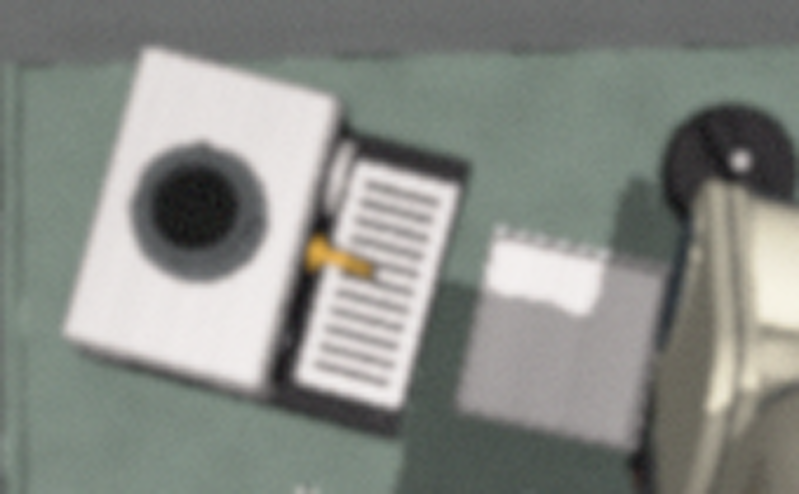

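```bash
python3 - <<'E'
from h import *
m,T=cam("top")
def P(u,v,z):
    a,d=ray(m,T,240+u/4.7,110+v/4.7); return (a+d*(z-a[2])/d[2])[:2]
def seg(n,a,b,z):
    A,B=P(*a,z),P(*b,z); d=B-A; M=(A+B)/2; print(n,A.round(1),B.round(1),"mid",M.round(1),"len",np.hypot(*d).round(1),"yaw",np.degrees(np.arctan2(d[1],d[0])).round(1))
seg("plinth",(398,437),(468,160),51)
seg("house side",(340,100),(142,48),140);seg("house front",(268,390),(340,100),140);seg("house other",(268,390),(65,335),140);seg("house back",(65,335),(142,48),140)
seg("tray far",(457,408),(495,232),28);seg("tray near",(630,448),(668,268),28)
seg("side",(668,268),(495,232),28);seg("side2",(630,448),(457,408),28)
for i in range(3): print(np.array(camera_model("wrist")["tool_from_camera"])[:3,3])
E
```

```text
plinth [462.6  66.1] [624.3  20.7] mid [543.5  43.4] len 167.9 yaw -15.7
house side [641.4  92.4] [672.8 198.8] mid [657.1 145.6] len 110.9 yaw 73.5
house front [485.6 134.7] [641.4  92.4] mid [563.5 113.6] len 161.4 yaw -15.2
house other [485.6 134.7] [518.  242.7] mid [501.8 188.7] len 112.8 yaw 73.3
house back [518.  242.7] [672.8 198.8] mid [595.4 220.8] len 160.9 yaw -15.8
tray far [480.   30.6] [584.8   4.8] mid [532.4  17.7] len 108.0 yaw -13.8
tray near [453.5 -71.4] [560.4 -97.8] mid [506.9 -84.6] len 110.1 yaw -13.9
side [560.4 -97.8] [584.8   4.8] mid [572.6 -46.5] len 105.5 yaw 76.6
side2 [453.5 -71.4] [480.   30.6] mid [466.7 -20.4] len 105.3 yaw 75.4
[  71.34729762   -0.62683434 -145.81128749]
[  71.34729762   -0.62683434 -145.81128749]
[  71.34729762   -0.62683434 -145.81128749]
```

```bash
python3 -m jog '0.02 -0.008 -0.005 0 0 0.03 1;0.04 -0.015 -0.005 0 0 0.055 1;0.07 -0.015 -0.005 0 0 0.055 1;0.11 -0.015 -0.005 0 0 0.055 1;0.11 -0.015 -0.005 0 0 0.055 1;0.11 -0.015 -0.005 0 0 0.055 1'; python3 - <<'E'
from h import *
m,T,b=shot("top","t4")
t=cv2.resize(b[110:215,240:410],None,fx=4.7,fy=4.7,interpolation=2)[:,:799]; cv2.imwrite("pics/t4c.png",t[:,:,::-1]); print(get_obs()["ft_force"])
E
```

```text
t: 7.45
ee_pos: [503.9, -93.0, 28.8]
orientation: [2.542, 1.845, 0.002]
ft_force: [1.1, 3.5, 4.0]
width: 19.6
grasp_force: 29.5
[0.30973607 3.89297759 4.62008121]
```

View pics/t4c.png

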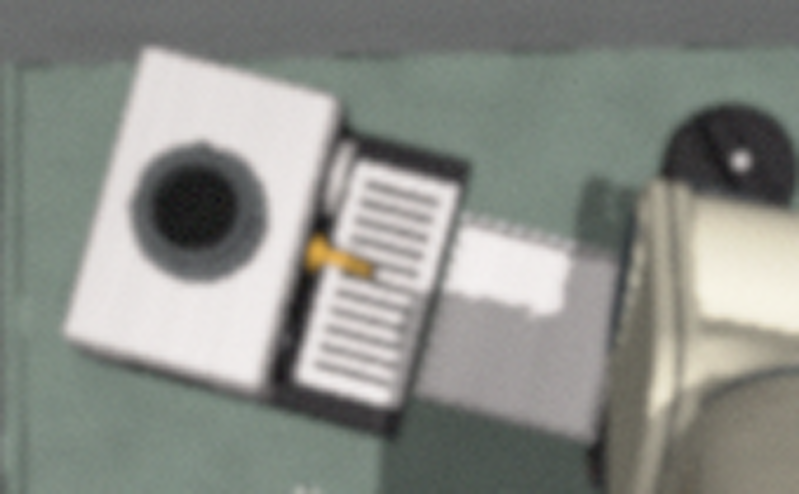

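The tray looks parallel to the plinth and centred on the bay, with its far edge at (420-465,215-400). I'll push it in.

```bash
python3 -m jog '0.06 -0.002 0 0 0 0 1;0.12 -0.004 0 0 0 0 1;0.18 -0.006 0 0 0 0 1;0.24 -0.008 0 0 0 0 1;0.24 -0.008 0 0 0 0 1'; python3 -c "
from h import *
mv([534,12,28.8])"
```

```text
t: 8.0
ee_pos: [517.2, -46.8, 28.9]
orientation: [2.542, 1.846, 0.001]
ft_force: [0.3, 3.8, 4.9]
width: 19.9
grasp_force: 29.7
shift frac [ 0.306 -0.011  0.   ]
```

```bash
python3 -m jog '0.07 -0.003 0 0 0 0 1;0.14 -0.006 0 0 0 0 1;0.2 -0.009 0 0 0 0 1;0.26 -0.011 0 0 0 0 1;0.26 -0.011 0 0 0 0 1;0.28 -0.011 0 0 0 0 1;0.28 -0.011 0 0 0 0 1'; python3 -c "
from h import *
mv([534,12,28.8])"
```

```text
t: 8.7
ee_pos: [532.0, 6.0, 28.9]
orientation: [2.542, 1.845, -0.001]
ft_force: [-0.5, -0.7, 7.1]
width: 19.6
grasp_force: 29.9
shift frac [0.032 0.    0.   ]
```

```bash
python3 -m jog '0.015 0 0 0 0 0 1;0.03 0 0 0 0 0 1;0.03 0 0 0 0 0 1;0.04 0 0 0 0 0 1;0.04 0 0 0 0 0 1'
```

```text
t: 9.2
ee_pos: [534.2, 13.0, 28.9]
orientation: [2.542, 1.845, -0.001]
ft_force: [-1.5, -3.3, 9.3]
width: 20.0
grasp_force: 29.9
```

```bash
python3 -m jog '0.01 0 0 0 0 0 1;0.02 0 0 0 0 0 1;0.03 0 0 0 0 0 1;0.03 0 0 0 0 0 1'; python3 -m jog '0.01 0 0 0 0 0 1;0.015 0 0 0 0 0 1;0.015 0 0 0 0 0 1'
```

```text
t: 9.6
ee_pos: [535.6, 16.1, 28.9]
orientation: [2.538, 1.847, -0.006]
ft_force: [-4.3, -23.6, 10.2]
width: 19.7
grasp_force: 30.0
t: 9.9
ee_pos: [536.1, 17.9, 28.8]
orientation: [2.538, 1.847, -0.008]
ft_force: [-4.9, -30.3, 9.5]
width: 19.9
grasp_force: 30.0
```

```bash
python3 -m jog '-0.005 0 0 0 0 0 0.4;-0.005 0 0 0 0 0 0.2;-0.005 0 0 0 0 0 0.2;-0.005 0 -0.1 0 0 0 0.2;-0.05 0 -0.3 0 0 0 0.2;-0.3 0 -0.55 0 0 0 0;-0.5 0 -0.7 0 0 0 -0.5;-0.5 0 -0.7 0 0 0 -1'; python3 - <<'E'
from h import *
import pickle
a=shot("wrist","w5")[2]; print(get_obs()["t"]); pickle.dump(cam("wrist"),open("w5.pkl","wb"))
pts(["top","wrist"],["tray_pull","drip_tray","cap_grip"])
cv2.imwrite('pics/w5c.png',cv2.resize(a[0:250,200:520,::-1],None,fx=2.4,fy=2.4,interpolation=2))
E
```

```text
t: 10.7
ee_pos: [506.6, -74.4, 171.4]
orientation: [2.541, 1.843, 0.004]
ft_force: [0.5, 0.8, -0.0]
width: 55.8
grasp_force: 0.0
10.75
top tray_pull 0.48 [539.  19.  23.]
top cap_grip 0.39 [ 617. -137.   47.]
wrist tray_pull 0.75 [539.   8.  24.]
wrist cap_grip 0.7 [ 616. -140.   44.]
```

View pics/w5c.png

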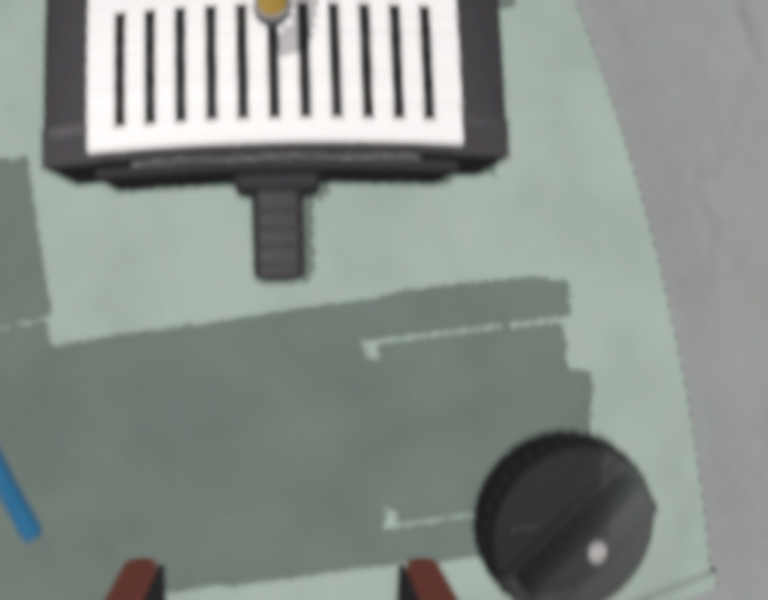

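```bash
sed 's/w1.pkl/w5.pkl/;s#235+u/2.6,20+v/2.6#200+u/2.4,v/2.4#;/^seg/d' w.py > w5.py; cat >> w5.py <<'E'
seg("plinth front top",(45,166),(507,157),51)
seg("panel front",(110,185),(450,178),41)
seg("tongue tip",(256,280),(305,278),30)
u=np.array([np.cos(np.radians(73.6)),np.sin(np.radians(73.6))])
for n,a,z in [("plinth",(276,160),51),("panel bk",(276,168),41),("panel fr",(276,183),41),("tip",(280,279),30)]: print(n,(P(*a,z)[:2]@u).round(1))
seg("bar edge1",(517,592),(608,463),51)
seg("bar edge far end",(617,460),(655,512),51)
print(P(598,552,51))
E
python3 w5.py
```

```text
plinth front top [463.1  65.9] [624.2  16.7] mid [543.7  41.3] len 168.4 yaw -17.0
panel front [482.1  51.8] [603.3  15.1] mid [542.7  33.4] len 126.6 yaw -16.9
tongue tip [521.9  -0.6] [539.9  -5.7] mid [530.9  -3.2] len 18.8 yaw -15.8
plinth 189.8
panel bk 188.5
panel fr 182.8
tip 146.8
bar edge1 [ 584.1 -147.8] [ 633.1 -107.2] mid [ 608.6 -127.5] len 63.6 yaw 39.7
bar edge far end [ 637.2 -107.2] [ 650.4 -134.4] mid [ 643.8 -120.8] len 30.3 yaw -64.2
[ 621.69834002 -142.75914098   51.        ]
```

The tray sits flush: the panel is at the plinth face (v≈160-185 in the crop) with the tongue central. Next I'll look at the cap from above.

```bash
python3 -m jog '-0.16 0.2 0 0 0 0 -1;-0.32 0.4 0 0 0 0 -1;-0.49 0.62 0 0 0 0 -1;-0.49 0.62 0 0 0 0 -1;-0.49 0.62 0 0 0 0 -1'; python3 - <<'E'
from h import *
import pickle
a=shot("wrist","w6")[2]; print(get_obs()["t"],cam("wrist")[1][:3,3]); pickle.dump(cam("wrist"),open("w6.pkl","wb"))
pts(["wrist"],["cap_grip","filler_cap"])
cv2.imwrite('pics/w6c.png',cv2.resize(a[20:230,190:440,::-1],None,fx=2.8,fy=2.8,interpolation=2))
E
```

```text
t: 11.65
ee_pos: [593.9, -204.8, 167.5]
orientation: [-2.543, -1.843, 0.001]
ft_force: [-0.4, -0.3, -0.5]
width: 87.8
grasp_force: 0.0
11.7 [ 614.81303588 -135.7121903   313.28669062]
wrist cap_grip 0.74 [ 617. -138.   43.]
wrist filler_cap 0.95 [ 619. -143.    3.]
```

View pics/w6c.png

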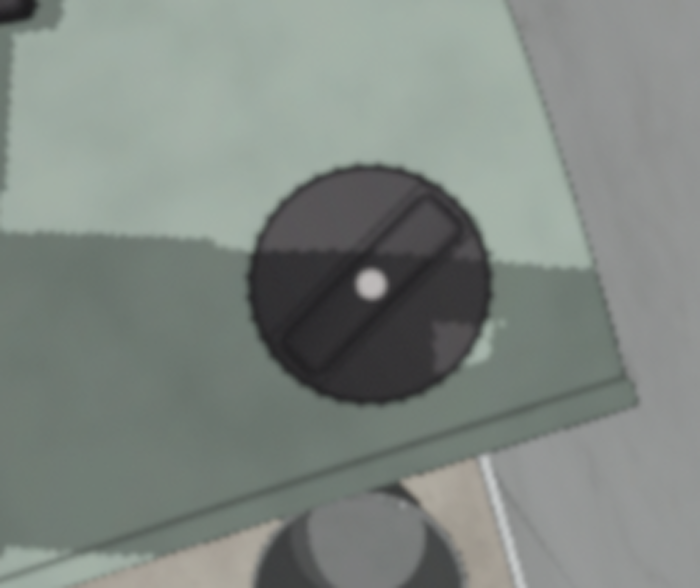

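```bash
sed 's/w1.pkl/w6.pkl/;s#235+u/2.6,20+v/2.6#190+u/2.8,20+v/2.8#;/^seg/d' w.py > w6.py; cat >> w6.py <<'E'
seg("side L",(283,340),(428,195),51)
seg("side R",(318,373),(463,232),51)
seg("axis",(300.5,356.5),(445.5,213.5),51)
seg("cap lr",(250,285),(492,285),27); seg("cap ud",(371,165),(371,404),27)
print(P(371,284,51))
E
python3 w6.py;python3 -c "
from h import *
mv([616.5,-138.5,110])"
```

```text
side L [ 588.5 -144.8] [ 643.5 -116.4] mid [ 616.  -130.6] len 61.9 yaw 27.3
side R [ 595.3 -157.7] [ 650.1 -130.2] mid [ 622.7 -143.9] len 61.3 yaw 26.7
axis [ 591.9 -151.3] [ 646.8 -123.3] mid [ 619.3 -137.3] len 61.6 yaw 27.0
cap lr [ 581.6 -124.8] [ 657.2 -149.2] mid [ 619.4 -137. ] len 79.5 yaw -17.9
cap ud [631.5 -99.5] [ 607.  -175.1] mid [ 619.3 -137.3] len 79.4 yaw -108.0
[ 618.907014   -137.00867891   51.        ]
shift frac [0.342 0.015 0.291]
```

```bash
python3 -m jog '0 0 0 0 0 0.28 -1;0 0 0 0 0 0.56 -1;0 0 0 0 0 0.84 -1;0 0 0 0 0 1 -1;0 0 0 0 0 1 -1'; python3 -c "
from h import *
mv([619.2,-137.2,110]); o=get_obs()['orientation'];print(np.degrees(2*np.arctan2(o[1],o[0])))"
```

```text
t: 12.35
ee_pos: [593.2, -203.0, 168.9]
orientation: [-2.933, -1.125, 0.0]
ft_force: [-0.1, 0.1, -0.1]
width: 87.8
grasp_force: 0.0
shift frac [ 0.317 -0.157  0.294]
-318.03313799489723
```

```bash
python3 -m jog '0.05 -0.03 0 0 0 0.25 -1;0.15 -0.08 0.1 0 0 0.5 -1;0.31 -0.155 0.2 0 0 0.5 -1;0.317 -0.157 0.29 0 0 0.5 -1;0.317 -0.157 0.29 0 0 0.5 -1;0.317 -0.157 0.29 0 0 0.5 -1'; python3 -c "
from h import *
mv([619.2,-137.2,47]); o=get_obs()['orientation'];print(np.degrees(2*np.arctan2(o[1],o[0]))); print(get_obs()['qpos'])"
```

```text
t: 12.95
ee_pos: [619.5, -138.2, 110.8]
orientation: [-3.054, -0.735, 0.001]
ft_force: [0.1, -0.2, 0.2]
width: 87.7
grasp_force: 0.0
shift frac [ 0.001 -0.005  0.319]
-332.95207517305124
[-2.38138246e-01  5.97981188e-01  1.68116763e+00 -8.43993319e-05
  8.63276068e-01  8.60637619e-01]
```

```bash
python3 -m jog '0 -0.005 0.12 0 0 0 -0.3;0 -0.005 0.24 0 0 0 -0.3;0 -0.005 0.315 0 0 0 0;0 -0.005 0.315 0 0 0 0.3;0 -0.005 0.315 0 0 0 1;0 -0.005 0.315 0 0 0 1;0 -0.005 0.315 0 0 0 1;0 -0.005 0.315 0 0 0 1'; python3 -c "
from h import *
print(get_obs()['moment'])"
```

```text
t: 13.75
ee_pos: [619.9, -137.8, 48.5]
orientation: [3.055, 0.731, 0.002]
ft_force: [0.0, -0.4, -0.3]
width: 27.2
grasp_force: 0.0
[ 0.00841843 -0.00244406  0.01859524]
```

```bash
python3 -m jog '0 0 0 0 0 0 1;0 0 0 0 0 0 1;0 0 0 0 0 0 1;0 0 0 0 0 0 1'; python3 -m jog '0 0 -0.1 0 0 0 1;0 0 -0.3 0 0 0 1;0 0 -0.55 0 0 0 1;0 0 -0.8 0 0 0 1;0 0 -1 0 0 0 1;0 0 -1 0 0 0 1'; python3 -c "
from h import *
print(get_obs()['moment']);mv([580.8,168.8,270])"
```

```text
t: 14.15
ee_pos: [619.7, -137.7, 48.1]
orientation: [3.055, 0.731, 0.001]
ft_force: [-1.2, -0.1, 6.1]
width: 18.2
grasp_force: 30.0
t: 14.75
ee_pos: [622.5, -138.4, 253.9]
orientation: [3.051, 0.73, 0.015]
ft_force: [0.6, 0.8, -1.2]
width: 17.9
grasp_force: 30.0
[-0.02455741 -0.0312981  -0.0032997 ]
shift frac [ 0.51  -1.463 -0.086]
```

```bash
python3 -m jog '0.02 -0.15 -0.05 0 0 0 1;0.05 -0.35 -0.05 0 0 0 1;0.08 -0.6 -0.05 0 0 0 1;0.1 -0.85 -0.05 0 0 0 1;0.12 -1 -0.05 0 0 0 1;0.12 -1 -0.05 0 0 0 1'; python3 -m jog '0 -0.15 0 0 0 0 1;0.02 -0.3 0 0 0 0 1;0.04 -0.46 0 0 0 0 1;0.04 -0.46 0 0 0 0 1;0.04 -0.46 0 0 0 0 1;0.04 -0.46 0 0 0 0 1'; python3 - <<'E'
from h import *
import pickle
a=shot("wrist","w7")[2]; print(get_obs()["t"],cam("wrist")[1][:3,3]); pickle.dump(cam("wrist"),open("w7.pkl","wb"))
pts(["wrist"],["filler_seat","filler_cap","cap_grip"]); pts(["top","scene"],["filler_seat"])
cv2.imwrite('pics/w7c.png',cv2.resize(a[20:320,120:520,::-1],None,fx=2,fy=2,interpolation=2))
E
```

```text
t: 15.35
ee_pos: [547.8, 54.5, 256.0]
orientation: [-3.053, -0.737, 0.005]
ft_force: [0.8, -0.8, -1.5]
width: 17.6
grasp_force: 30.0
t: 15.95
ee_pos: [516.0, 136.1, 257.1]
orientation: [3.055, 0.73, -0.001]
ft_force: [-0.7, -0.1, -1.6]
width: 17.9
grasp_force: 30.0
16.0 [579.49000239 168.24343495 402.9516231 ]
wrist filler_seat 0.17 [383. 244.  -1.]
wrist filler_cap 0.82 [515. 134. 212.]
wrist cap_grip 0.56 [516. 139. 254.]
```

View pics/w7c.png

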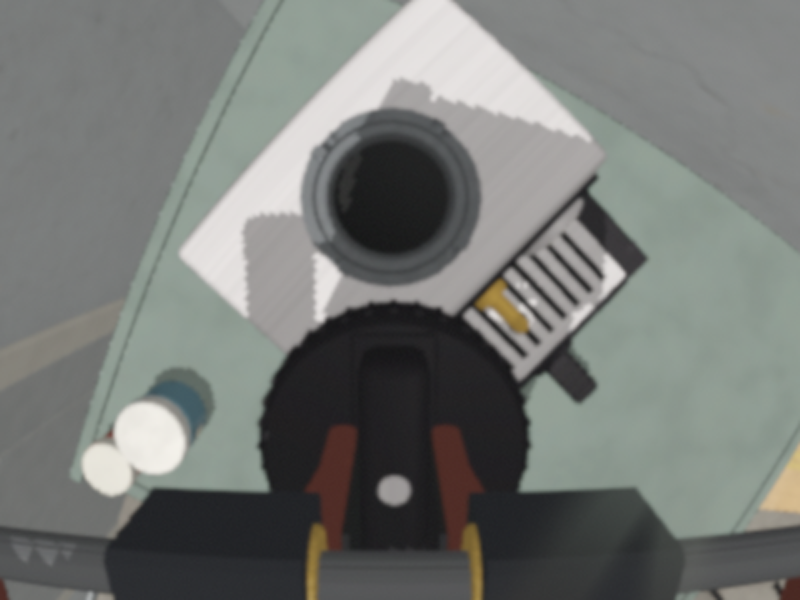

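```bash
sed 's/w1.pkl/w7.pkl/;s#235+u/2.6,20+v/2.6#120+u/2,20+v/2#;/^seg/d' w.py > w7.py; cat >> w7.py <<'E'
seg("ridge lr",(302,197),(480,197),159);seg("ridge ud",(391,108),(391,285),159)
seg("hole lr",(333,197),(452,197),166);seg("hole ud",(392,138),(392,255),166)
print("dot",P(394,490,257.1+4)); seg("cap lr",(262,435),(527,435),257-47+27); print(get_obs()["ee_pos"])
mv([580.6,168.7,210+24])
E
python3 w7.py
```

```text
ridge lr [565.9 201.1] [597.4 138.9] mid [581.7 170. ] len 69.7 yaw -63.2
ridge ud [612.8 185.8] [550.2 154.1] mid [581.5 169.9] len 70.2 yaw -153.2
hole lr [571.5 189.4] [591.8 149.2] mid [581.6 169.3] len 45.1 yaw -63.2
hole ud [601.6 179.6] [561.5 159.4] mid [581.6 169.5] len 44.9 yaw -153.2
dot [516.36387959 135.87693047 261.1       ]
cap lr [503.7 172.6] [538.7 103.5] mid [521.2 138.1] len 77.4 yaw -63.2
[515.79360244 136.92871388 257.6957674 ]
shift frac [0.361 0.005 0.118]
```

```bash
python3 -m jog '0.12 0 0 0 0 0 1;0.24 0.002 0.05 0 0 0 1;0.365 0.004 0.1 0 0 0 1;0.365 0.004 0.1 0 0 0 1;0.365 0.004 0.12 0 0 0 1;0.365 0.004 0.12 0 0 0 1'; python3 -c "
from h import *
mv([581.2,169.3,208]); o=get_obs()['orientation'];print(np.degrees(2*np.arctan2(o[1],o[0])))"
```

```text
t: 17.0
ee_pos: [580.2, 169.1, 233.1]
orientation: [3.055, 0.731, -0.002]
ft_force: [-0.3, -0.6, -1.3]
width: 17.4
grasp_force: 30.0
shift frac [0.005 0.001 0.126]
26.927049901578112
```

```bash
python3 -m jog '0.004 0 0.04 0 0 0 1;0.004 0 0.07 0 0 0 1;0.004 0 0.09 0 0 0 1;0.004 0 0.105 0 0 0 1;0.004 0 0.115 0 0 0 1;0.004 0 0.115 0 0 0 1'; python3 -c "
from h import *
print(get_obs()['moment'])"
```

```text
t: 17.6
ee_pos: [581.8, 169.8, 210.4]
orientation: [-3.055, -0.731, 0.001]
ft_force: [-0.8, -0.1, -1.4]
width: 17.9
grasp_force: 30.0
[-0.06357884 -0.03330113  0.00862951]
```

```bash
python3 -m jog '0 0 0.01 0 0 0 1;0 0 0.015 0 0 0 1;0 0 0.02 0 0 0 1;0 0 0.02 0 0 0 1'; python3 -c "
from h import *
print(get_obs()['moment'])"
```

```text
t: 18.0
ee_pos: [581.9, 169.9, 206.6]
orientation: [-3.055, -0.731, 0.0]
ft_force: [0.2, 0.4, -1.8]
width: 17.4
grasp_force: 30.0
[-0.03103194  0.05077714  0.02918175]
```

```bash
python3 -m jog '0 0 0.007 0 0 0 1;0 0 0.014 0 0 0 1;0 0 0.014 0 0 0 1'; python3 -c "
from h import *
print(get_obs()['moment'])"
```

```text
t: 18.3
ee_pos: [582.2, 169.9, 205.7]
orientation: [-3.055, -0.731, -0.002]
ft_force: [-3.9, -1.7, 11.8]
width: 17.8
grasp_force: 30.0
[-0.16199586  0.92740283  0.05498763]
```

```bash
python3 -m jog '-0.004 -0.002 0 0 0 -0.08 1;-0.004 -0.002 0 0 0 -0.16 1;-0.004 -0.002 0 0 0 -0.24 1;-0.004 -0.002 0 0 0 -0.32 1;-0.004 -0.002 0 0 0 -0.4 1;-0.004 -0.002 0 0 0 -0.48 1'; python3 -c "
from h import *
print(get_obs()['moment'])"
```

```text
t: 18.9
ee_pos: [582.2, 170.6, 205.8]
orientation: [-2.938, -1.11, -0.006]
ft_force: [-0.7, 0.9, 8.6]
width: 17.5
grasp_force: 30.0
[ 0.2223116   0.28327509 -0.20106734]
```

```bash
python3 -m jog '0 0 0 0 0 -0.08 1;0 0 0 0 0 -0.16 1;0 0 0 0 0 -0.24 1;0 0 0 0 0 -0.32 1;0 0 0 0 0 -0.4 1;0 0 0 0 0 -0.48 1'; python3 -c "
from h import *
print(get_obs()['moment'])"
```

```text
t: 19.5
ee_pos: [582.2, 170.6, 205.8]
orientation: [2.777, 1.47, 0.006]
ft_force: [-1.0, 0.6, 7.5]
width: 17.7
grasp_force: 30.0
[ 0.26100607  0.25628892 -0.20914337]
```

```bash
python3 -m jog '0 0 0 0 0 -0.08 1;0 0 0 0 0 -0.16 1;0 0 0 0 0 -0.24 1;0 0 0 0 0 -0.32 1;0 0 0 0 0 -0.4 1;0 0 0 0 0 -0.48 1'; python3 -c "
from h import *
print(get_obs()['moment'])"
```

```text
t: 20.1
ee_pos: [581.0, 169.9, 203.9]
orientation: [2.57, 1.807, 0.0]
ft_force: [-0.2, 0.3, -1.4]
width: 17.6
grasp_force: 30.0
[-0.03993214 -0.11100647  0.00732311]
```

The cap has come free of the ridge tops over the gap, so I'll lower it into the thread starts.

```bash
python3 -m jog '0 0 0.01 0 0 0 1;0 0 0.02 0 0 0 1;0 0 0.03 0 0 0 1;0 0 0.037 0 0 0 1;0 0 0.042 0 0 0 1;0 0 0.042 0 0 0 1'; python3 -c "
from h import *
print(get_obs()['moment'])"
```

```text
t: 20.7
ee_pos: [581.0, 169.8, 196.4]
orientation: [-2.572, -1.804, 0.0]
ft_force: [-3.2, -0.4, 6.8]
width: 18.0
grasp_force: 30.0
[-0.22758088  0.5634137   0.00803615]
```

```bash
python3 -m jog '0 0 0.001 0 0 0.1 1;0 0 0.002 0 0 0.2 1;0 0 0.003 0 0 0.3 1;0 0 0.004 0 0 0.4 1;0 0 0.005 0 0 0.5 1;0 0 0.006 0 0 0.6 1;0 0 0.007 0 0 0.7 1'; python3 -c "
from h import *
print(get_obs()['moment'])"
```

```text
t: 21.4
ee_pos: [582.4, 169.8, 195.5]
orientation: [2.858, 1.302, 0.005]
ft_force: [0.9, -2.0, 5.9]
width: 17.9
grasp_force: 30.0
[-0.33253573 -0.05742398  0.1669871 ]
```

```bash
python3 -m jog '0 0 0.001 0 0 0.1 1;0 0 0.002 0 0 0.2 1;0 0 0.004 0 0 0.3 1;0 0 0.005 0 0 0.4 1;0 0 0.007 0 0 0.5 1;0 0 0.008 0 0 0.6 1;0 0 0.01 0 0 0.7 1'; python3 -c "
from h import *
print(get_obs()['moment'])"
```

```text
t: 22.1
ee_pos: [582.4, 169.8, 193.8]
orientation: [3.047, 0.76, 0.005]
ft_force: [-0.3, -2.4, 10.8]
width: 17.7
grasp_force: 30.0
[-0.49976328  0.21191429  0.22105942]
```

Sinking as expected (yaw 28°, 193.8).

```bash
python3 -m jog '0 0 0.001 0 0 0.1 1;0 0 0.003 0 0 0.2 1;0 0 0.004 0 0 0.3 1;0 0 0.006 0 0 0.4 1;0 0 0.007 0 0 0.5 1;0 0 0.007 0 0 0.6 1'; python3 -c "
from h import *
print(get_obs()['moment'],get_obs()['qpos'][5])"
```

```text
t: 22.7
ee_pos: [582.2, 169.9, 192.6]
orientation: [3.13, 0.274, 0.005]
ft_force: [-0.6, -1.0, 9.3]
width: 17.4
grasp_force: 30.0
[-0.3397155   0.41491256  0.22945929] 1.660910175120272
```

```bash
python3 -m jog '0 0 0.001 0 0 0.1 1;0 0 0.002 0 0 0.2 1;0 0 0.002 0 0 0.3 1;0 0 0.002 0 0 0.4 1;0 0 0.002 0 0 0.4 1'; python3 -c "
from h import *
print(get_obs()['moment'],get_obs()['qpos'][5])"
```

```text
t: 23.2
ee_pos: [582.0, 170.1, 192.1]
orientation: [-3.14, 0.054, -0.004]
ft_force: [-1.7, -0.8, 10.1]
width: 18.3
grasp_force: 30.0
[-0.12070878  0.46508206 -0.03849178] 1.8700379794430702
```

```bash
python3 -m jog '0 0 0 0 0 0.1 1;0 0 0 0 0 0.2 1;0 0 0 0 0 0.3 1;0 0 0 0 0 0.3 1'; python3 - <<'E'
from h import *
print(get_obs()['moment'],get_obs()['qpos'][5])
a=shot("wrist","w8")[2]; cv2.imwrite("pics/w8c.png",a[100:350,170:470,::-1].repeat(2,0).repeat(2,1)); pts(["wrist"],["cap_grip","filler_cap"]);pts(["top","scene"],["tray_pull"])
E
```

```text
t: 23.6
ee_pos: [581.7, 170.6, 192.2]
orientation: [-3.126, 0.297, -0.003]
ft_force: [-3.6, 1.6, 10.8]
width: 18.7
grasp_force: 31.2
[0.34176069 0.69303199 0.79954297] 2.0257145646778665
wrist cap_grip 0.97 [582. 170. 189.]
wrist filler_cap 0.6 [580. 169. 144.]
top tray_pull 0.48 [536.  15.  23.]
scene tray_pull 0.68 [536.  18.  23.]
```

View pics/w8c.png

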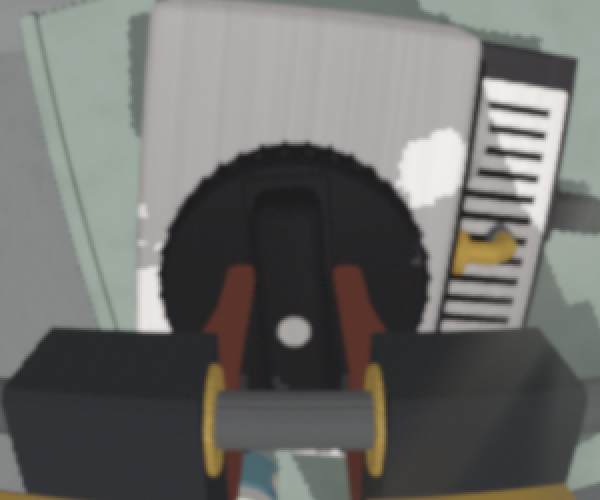

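The cap is at its stop: torque rises to 0.8 Nm, the height is constant, and its origin is about 4 mm over the seat. I'll release and retreat.

```bash
python3 -m jog '0 0 -0.005 0 0 -0.1 1;0 0 -0.005 0 0 -0.1 0.5;0 0 -0.005 0 0 -0.1 0.2;0 0 -0.005 0 0 -0.1 0.2;0 0 -0.005 0 0 -0.1 0.2;0 0 -0.1 0 0 -0.1 0.2;0 0 -0.3 0 0 -0.1 0.2;0 0 -0.5 0 0 -0.1 0'; python3 -m jog '-0.2 0 -0.1 0 0 -0.5 0;-0.4 0 -0.1 0 0 -1 0;-0.5 0 -0.1 0 0 -1 0;-0.5 0 -0.1 0 0 -1 0'; python3 - <<'E'
from h import *
import pickle
a=shot("wrist","w9")[2]; pickle.dump(cam("wrist"),open("w9.pkl","wb"))
pts(["wrist","scene","top"],["cap_grip","filler_cap","tray_pull","drip_tray"]); print(get_obs()['t'])
cv2.imwrite("pics/w9c.png",cv2.resize(a[0:330,100:540,::-1],None,fx=1.8,fy=1.8,interpolation=2))
E
```

```text
t: 24.8
ee_pos: [580.4, 169.6, 290.5]
orientation: [3.133, -0.217, -0.004]
ft_force: [0.5, 0.5, 0.2]
width: 40.1
grasp_force: 0.0
t: 25.2
ee_pos: [479.4, 183.6, 310.6]
orientation: [-3.081, -0.612, 0.001]
ft_force: [0.5, 0.8, 0.2]
width: 44.0
grasp_force: 0.0
wrist cap_grip 0.6 [578. 172. 187.]
wrist filler_cap 0.58 [582. 164. 145.]
wrist tray_pull 0.57 [541.  11.  27.]
scene cap_grip 0.66 [381.   8.   2.]
scene filler_cap 0.6 [579. 172. 143.]
scene tray_pull 0.65 [535.  16.  22.]
scene drip_tray 0.68 [378.   7.   2.]
top cap_grip 0.88 [578. 173. 187.]
top filler_cap 0.87 [582. 167. 143.]
top tray_pull 0.61 [384. 244.   0.]
26.0
```

View pics/w9c.png

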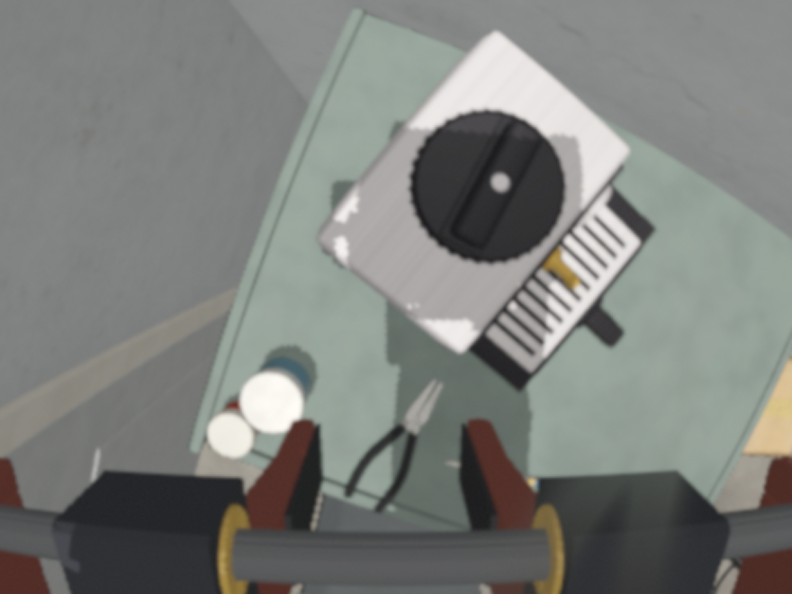

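The cap is down and level on the neck (crop px 490,185), the tray's tongue stands out at the front (605,325), and the jar, pot and pliers are unmoved.

```bash
python3 -c "
from workcell import *
print(close_job())"
```

```text
the job is handed in; nothing more can be done
None
```

The job is handed in: by my measurements the drip tray is fully home and the filler cap is screwed down to its stop, about 26 s in; `close_job` gave no verdict.

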